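# Seat the sanding block and hold the cam clamp at full lift

## Task

Put the sanding block into the pocket of the wooden cam-clamp jig, lengthwise along the jig with its broad wooden face up as it lies, and press it down until it is fully home with its top flush with the corner cheeks. Then turn the cam lever by its round knob to the point of highest lift, where the lever points straight back along the middle of the jig away from the block, so that the cam clamps the block. Finish while still holding the knob there, as the lever springs back when let go; leave the iron block, the tape roll and the glue bottle where they are.

Things in the scene. Friction and masses are not known exactly. Their poses are not given: they have to be found in the camera images.
- sanding_block: Loose cork and wood block wrapped in paper, 52 (x) x 91 (y) x 29 (z) mm, about 80 g. Origin at the centre of its underside, z up; it lies flat on the bench to the right of the jig. Grasp it across its 52 mm width.
- jig: Fixed plywood base 130 (x) x 205 (y) x 12 mm with wooden fittings, always level. Origin under the pocket centre at bench level; base spans y = -121 to +84 mm. Its y axis runs along the jig from the cam (-y) over the pocket (y = 0) to the end stop (+y). The pocket lies between four corner cheeks, 44 mm high above the bench, the cam and the end pad.
- pocket_floor (a point): Pocket centre, 16 mm above the bench: level of the block's underside when fully home. Axes as the jig. Cheek inner faces at x = +-27.5 mm, end pad face y = +47, cam's nearest edge y = -47.7 mm (lever at 0); the block fits lengthwise along y, either way round. On each long side a gap for a finger is open between the cheeks, y = -25 to +25 mm, down to 12 mm above the bench.
- floor_plate (a joint): Travel in m of the aluminium plate, 44 x 84 mm, in the pocket on which the block rests: 0 = up (its top 26 mm above the bench; a block on it stands 10 mm proud), 0.010 = fully down (block flush). It slides stiffly: needs about 5 N of push and stays where it is pushed.
- end_pad: Rubber pad in front of the end stop, 48 mm wide, 24 mm high, at the +y end of the pocket; origin at the foot of its face, 16 mm above the bench. It is spring-backed (4 mm): at highest lift the cam pushes the block against it, it gives by 2 to 3 mm and presses back with about 8 to 11 N.
- cam_lever (a joint): Angle of the lever in rad, growing counter-clockwise seen from above: 0 = at rest (lever out to the jig's -x side), 1.40 = highest lift (lever points along the jig's -y), 1.85 = stop past the peak, where the lift falls again. The lever carries an eccentric disc that pushes the block. A spring turns it back to 0: at the peak the knob pushes back with about 6 N, up to 10 N while turning.
- lever_pivot (a point): Point on the lever's vertical turning axis, on the jig's middle line at jig y = -73 mm, 46 mm above the bench.
- lever_knob: Upright steel knob on the lever's end, 24 mm diameter, 95 mm from the pivot axis; it spins freely on the lever. Origin at its foot, 50 mm above the bench on the knob's axis; the 24 mm part runs from 57 to 96 mm above the bench. The lever bar, 22 mm wide, lies below it, with its top at 50 mm.
- knob_mid (a point): Middle of the knob's grip, 77 mm above the bench, on its axis.
- iron_block: Bystander: loose black cast-iron block 45 x 66 x 49 mm on two feet, origin at the centre of its underside. Leave it.
- tape_roll: Bystander: loose roll of tape, 68 mm across, 19 mm high. Leave it.
- glue_bottle: Bystander: loose glue bottle, 63 mm across, 194 mm high. Leave it.
Things that resemble listed ones, but are neither listed nor needed, are in the scene too. Several things have the shape of the sanding_block; the one meant has the colours described above.

How it is judged:
On the way, in this order (a step that is already met when the one before it is completed fails the run):
1. the block is fully home in the pocket, flush with the cheeks, the lever not yet turned up (horizontal distance between sanding_block and pocket_floor below 0.01 m and angle between the y axis of sanding_block and the y axis of jig, either way round below 0.12 rad and z of sanding_block in the frame of pocket_floor below 0.0015 m and angle between sanding_block's own z axis and vertical below 0.06 rad and value of joint cam_lever below 0.8 rad), for 0.2 s.
2. the lever is at its highest lift and the block is clamped against the end pad (value of joint cam_lever between 1.25 and 1.55 rad and contact force between end_pad and sanding_block above 3 N), for 0.2 s.
At the end, for the whole second after the job is handed in: Fingers hold the knob, lever within 0.15 rad of highest lift (1.40); end pad presses the block over 3 N; the block, not touched by the robot, is home: within 10 mm of the pocket centre, lengthwise to 0.12 rad, underside within 1.5 mm above home level, level to 0.06 rad (all of step 2 and contact force between the fingers and lever_knob above 1 N and not (contact force between the arm and sanding_block above 0.1 N) and horizontal distance between sanding_block and pocket_floor below 0.01 m and angle between the y axis of sanding_block and the y axis of jig, either way round below 0.12 rad and z of sanding_block in the frame of pocket_floor below 0.0015 m and angle between sanding_block's own z axis and vertical below 0.06 rad); the arm keeps its last pose, push and grip.
It fails at once if the iron block is moved by more than 30 mm (distance of iron_block from where it was at the start of the episode above 0.03 m).
It fails at once if the tape roll is moved by more than 30 mm (distance of tape_roll from where it was at the start of the episode above 0.03 m).
It fails at once if the glue bottle is moved by more than 30 mm (distance of glue_bottle from where it was at the start of the episode above 0.03 m).
It also fails if it takes over 67 s, if anything falls off the work surface, if the arm or the gripper's body presses on something with over 40 N, if the wrist force passes 120 N, or if a joint passes its speed limit or range.

## Robot

A 7-joint arm with a two-finger parallel gripper is mounted at the origin on a cart in front of the work surface, level with it; the furniture and walls round the work are solid. World frame = base frame: x ahead of the robot, y to its left, z up, the work surface at z = 0. Lengths are in m, angles in rad, forces in N, time in s.
With the tool pointing down it reaches from about 0.425 to 0.875 m from the base axis. Payload 4.7 kg.
Tool frame: the origin (TCP) lies at the very end of the fingers, on their centre line; the grasp point (between the pads) lies 19 mm behind it; z points along the fingers, y is the line along which they close (so a half turn about z gives the same grasp; the last joint's range is limited). The gripper opens to 87 mm and grips with 3 to 60 N. Pads are 19 mm wide; open, the fingers measure 117 mm over their backs; the gripper's body (75 mm by 190 mm) begins 51 mm behind the grasp point.
Start: joints at [1.35, 0.321, -0.07, 1.45, 0.023, 1.371, -0.057], TCP at [0.151, -0.632, 0.223] pointing down, gripper open.
Joint ranges: [-2.86, 2.86], [-0.3, 2.09], [-1.38, 1.24], [0.06, 2.45], [-1.56, 4.7], [0.09, 2.05], [-2.69, 2.69]. Speed limits (rad/s): [2.57, 2.57, 3.14, 3.14, 3.14, 3.14, 3.14].

## Interface

Orientations are given as a rotation vector (axis times angle).
In Python, from cell import ctrl gives the robot as it stands. The module is installed in compiled form; this text tells all that it offers.
- The arm moves only by the tool step_arm, never from a script. Its argument "motion" is a list of rows, each an object with "linear": the shift along the tool's x, y, z in units of 40 mm (1.0 is 40 mm), a list of three; "delta_rot": the turn, a rotation vector about the tool's x, y, z in units of 6 degrees (1.0 is 6 degrees), a list of three. In form: [{"linear": [tx, ty, tz], "delta_rot": [rx, ry, rz]}, ...]. A call has 1 to 10 rows; each row is the pose to reach, as a shift and turn from the pose commanded when the call began, along the tool's axes at that moment; what a row does not reach only later rows make up. A row lasts 1/12 s, in which the tool goes at most 41.7 mm and 7.16 degrees, less where a joint would pass 70% of its speed; a pose out of reach is approached as far as the arm can. A call with a gripper value outside its range is refused whole. "claw" is the finger opening in mm, from 0 to 87, set as the call begins (left out, the last holds). The fingers move at their own pace and stop on an object; the grip force is fixed at half the most. Time passes only in rows, so rows that repeat a pose let the fingers close. It gives the time, the measured TCP pose, the force and the opening at its end, in the units of the state.
- ctrl.sense(): the state, without advancing time (a new reading comes with each control period).
- ctrl.capture(name): name is "scene" or "top" or "wrist"; returns the picture (480x640x3 uint8, blue, green, red); there is no depth.
- ctrl.camera_params(name): a dict with "fovy" (degrees; the focal length in pixels is half the picture's height over the tangent of half this angle, whatever the lens; pixels are square), "cx", "cy" (the principal point, pixels), "distortion" ([k1, k2, p1, p2, k3] as OpenCV has them; the pictures are not rectified), "position" and "orientation" of the camera in the world; the wrist camera has in their place "mount" (4x4, takes a point from camera to tool coordinates, whose origin is the TCP and whose axes are the flange's). Camera axes: x right, y down, z forward; pixel columns grow to the right and rows downward; lengths in m; the calibration is good to about 2 mm. A picture is of the moment at which its call begins: read the wrist's pose just before it. camera_params takes no time and is no camera call.
- ctrl.finish_job(): hands the job in, once; it reports no verdict.
Trained networks look in the newest picture that a camera, given by its name, has taken for a name from the list of things; names that differ only in an ending like _2 or _b are one class to them, and where a whole thing is asked for, a point or a joint stands for the part that bears it (a point fixed in the world has none). Each returns a list of dicts, best first, with "p" (0 to 1); they miss things now and then, are a little off and sometimes report something else, mostly with a low value. They report only what shows in the picture. A call takes as long as a camera call. They do not tell look-alikes from the thing itself.
- ctrl.masks_of(query, camera): "pixels" (480x640 bool, what is visible of it) and "bbox" ([centre column, centre row, width, height] in pixels, round what is visible of it).
- ctrl.mark_of(query, camera): "pixel" ([column, row] in pixels: a listed point, or the origin of a listed thing).
The state is a dict: "clock": time; "joints": joint angles; "joint_velocities": joint speeds; "tau": joint torques, N m; "tool_pos": TCP position; "orientation": TCP orientation; "wrist_force": force on the tool from outside, world axes, zero at the start; "torque": the same for the moment, N m; "width": opening from 0.0 (shut) to 1.0 (fully open).
Only numpy, scipy, OpenCV 4.12 (cv2) and the standard library are available. Lean on these libraries where they do the work, as an engineer would, in place of code of your own. Each camera call takes 0.05 s, during which the arm holds its last target. There are 200 camera calls.

## Working session

There is one attempt and no reset: what is moved stays moved. The work goes in short steps, Python scripts to look and compute and a tool call to move; the robot and the scene stay as the last step left them, time stands still between calls to the robot, and variables do not carry over. Pictures are saved under pics/ and viewed, on a budget of 10 in all, crops included, one or two more only if the job needs it, and the job is handed in when it is done.

Besides the shell and the picture viewer there is one more tool, called after "Request:" by a JSON object that holds its "api" and its "payload", one argument or row to a line. step_arm: Moves the arm, as the interface text tells. Its arguments: {"type":"object","properties":{"motion":{"type":"array"},"claw":{"type":"number"}},"required":["motion"]}

```bash
mkdir -p pics; cat > h.py <<'E'
import numpy as np, cv2
from scipy.spatial.transform import Rotation as R
from cell import ctrl
def cam(n):
    p=ctrl.camera_params(n); f=240/np.tan(np.radians(p['fovy'])/2)
    K=np.array([[f,0,p['cx']],[0,f,p['cy']],[0,0,1.]]); D=np.array(p['distortion'],float)
    if 'mount' in p:
        s=ctrl.sense(); M=np.array(p['mount']); T=np.eye(4); T[:3,:3]=R.from_rotvec(s['orientation']).as_matrix(); T[:3,3]=s['tool_pos']
        T=T@M; return K,D,T[:3,:3],T[:3,3]
    o=np.array(p['orientation'],float)
    Rm=o if o.shape==(3,3) else (R.from_rotvec(o).as_matrix() if o.size==3 else R.from_quat(o).as_matrix())
    return K,D,Rm,np.array(p['position'])
def ray(c,px):
    K,D,Rm,t=c; u=cv2.undistortPoints(np.array(px,float).reshape(-1,1,2),K,D).reshape(-1,2)
    return np.c_[u,np.ones(len(u))]@Rm.T,t
def onz(c,px,z):
    d,t=ray(c,px); return t+d*((z-t[2])/d[:,2:3])
def proj(c,P):
    K,D,Rm,t=c; q=(np.atleast_2d(P)-t)@Rm
    return cv2.projectPoints(q,np.zeros(3),np.zeros(3),K,D)[0].reshape(-1,2)
E
python3 - <<'E'
from h import *
np.set_printoptions(precision=3,suppress=True)
print(ctrl.sense()); 
for n in('scene','top'):
    im=ctrl.capture(n); cv2.imwrite(f'pics/{n}0.png',im); print(n,ctrl.camera_params(n))
    c=cam(n)
    for q,z in (('sanding_block',0.0),('jig',0),('pocket_floor',.016),('lever_pivot',.046),('lever_knob',.05),('knob_mid',.077),('iron_block',0),('tape_roll',0),('glue_bottle',0),('end_pad',.016)):
        for m in ctrl.mark_of(q,n)[:5]: print(n,q,round(m['p'],2),np.round(m['pixel']),onz(c,m['pixel'],z)[0])
E
```

```text
{'clock': 0.0, 'joints': array([ 1.35 ,  0.322, -0.07 ,  1.452,  0.023,  1.371, -0.057]), 'joint_velocities': array([-0.001, -0.   ,  0.   ,  0.   ,  0.001,  0.001, -0.002]), 'tau': array([  0.   , -49.13 ,  -0.404, -31.252,  -0.064,   0.044,   0.   ]), 'tool_pos': array([ 0.151, -0.632,  0.221]), 'orientation': array([-3.118, -0.368,  0.001]), 'wrist_force': array([-0.176, -0.026, -0.283]), 'torque': array([-0.006,  0.008, -0.015]), 'width': 1.0005511583478701}
scene {'fovy': 42.49084867478052, 'cx': 314.5569383217681, 'cy': 247.35510103438264, 'distortion': array([-0.072,  0.   ,  0.   ,  0.   ,  0.   ]), 'position': array([0.037, 0.721, 0.765]), 'orientation': array([-0.759,  2.472, -1.224])}
scene sanding_block 0.79 [400. 270.] [ 0.443 -0.14   0.   ]
scene sanding_block 0.68 [320. 235.] [ 0.638 -0.149  0.   ]
scene sanding_block 0.57 [403. 226.] [ 0.508 -0.276  0.   ]
scene jig 0.83 [267. 312.] [0.585 0.101 0.   ]
scene pocket_floor 0.96 [267. 309.] [0.579 0.106 0.016]
scene lever_pivot 0.96 [288. 273.] [0.585 0.032 0.046]
scene lever_knob 0.9 [338. 291.] [0.479 0.028 0.05 ]
scen
[... 481 characters left out ...]
,  2.131, -0.146])}
top sanding_block 0.82 [432. 275.] [ 0.501 -0.27   0.   ]
top sanding_block 0.66 [381. 298.] [ 0.445 -0.152  0.   ]
top jig 0.58 [271. 237.] [0.585 0.105 0.   ]
top pocket_floor 0.57 [271. 237.] [0.582 0.101 0.016]
top lever_pivot 0.61 [302. 239.] [0.574 0.029 0.046]
top lever_knob 0.63 [307. 279.] [0.486 0.017 0.05 ]
top knob_mid 0.44 [306. 278.] [0.484 0.019 0.077]
top knob_mid 0.35 [303. 235.] [0.579 0.027 0.077]
top iron_block 0.77 [437. 216.] [ 0.639 -0.285  0.   ]
top tape_roll 0.75 [191. 316.] [0.401 0.283 0.   ]
top glue_bottle 0.82 [202. 190.] [0.697 0.272 0.   ]
top glue_bottle 0.19 [270. 238.] [0.583 0.107 0.   ]
top end_pad 0.39 [251. 230.] [0.599 0.149 0.016]
```

View pics/scene0.png

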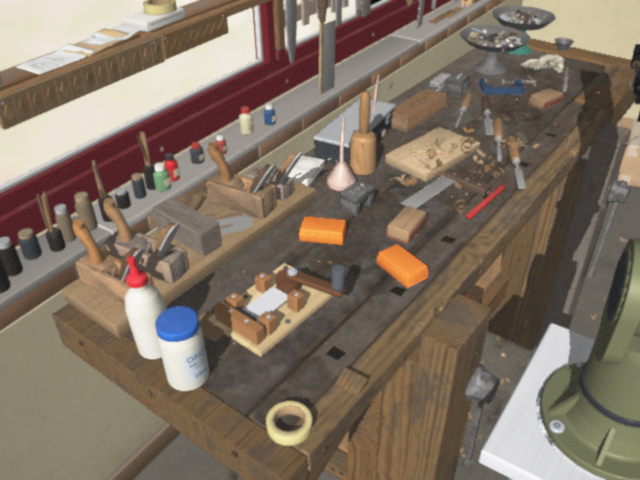

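View pics/top0.png

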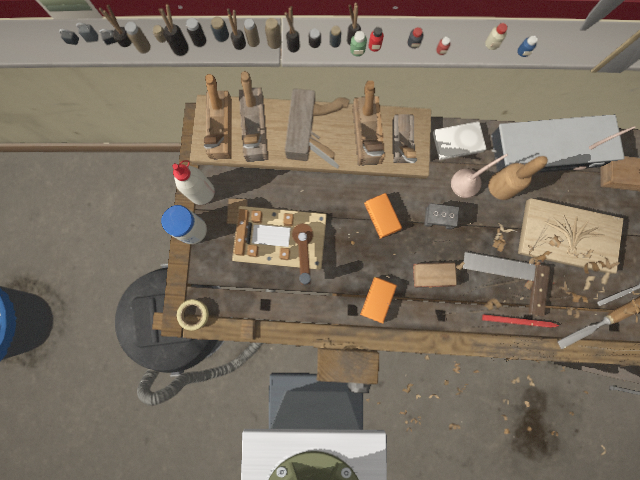

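Three things have the block's shape: orange at top (381,298), orange at top (383,215) and a brown wooden one at top (434,275), which is scene (407,222). The brown one fits, since its broad face is wood. I'll confirm with one enlarged crop while I measure its pose and the jig's.

```bash
cat > meas.py <<'E'
from h import *
np.set_printoptions(precision=4,suppress=True)
a=cv2.imread('pics/top0.png')[245:310,385:475]; b=cv2.imread('pics/scene0.png')[195:250,375:440]
cv2.imwrite('pics/crop.png',np.hstack([cv2.resize(x,(400,300),interpolation=cv2.INTER_CUBIC) for x in(a,b)]))
from scipy.optimize import least_squares
cs={n:cam(n) for n in('top','scene')}
masks={}
for n in cs:
    ctrl.capture(n)
    for m in ctrl.masks_of('sanding_block',n):
        print(n,m['p'],m['bbox'])
        bx=m['bbox']; t={'top':(434,275),'scene':(406,223)}[n]
        if np.hypot(bx[0]-t[0],bx[1]-t[1])<12 and n not in masks: masks[n]=m['pixels']
    for m in ctrl.masks_of('cam_lever',n)[:2]: print(n,'lever',m['p'],m['bbox'])
# fit a box silhouette
def poly(n,q):
    x,y,th=q; c,s=np.cos(th),np.sin(th)
    P=[[x+c*i*.026-s*j*.0455,y+s*i*.026+c*j*.0455,z] for i in(-1,1) for j in(-1,1) for z in(0,.029)]
    return cv2.convexHull(proj(cs[n],P).astype(np.float32))
def iou(q):
    r=0
    for n,m in masks.items():
        S=4; im=np.zeros((480*S,640*S),np.uint8); cv2.fillConvexPoly(im,np.round((poly(n,q)+.5)*S).astype(int),1)
        im=cv2.resize(im.astype(np.float32),(640,480),interpolation=cv2.INTER_AREA)
        r+=1-np.minimum(im,m).sum()/np.maximum(im,m).sum()
    return r
from scipy.optimize import minimize
best=min((minimize(iou,[.503,-.272,t],method='Nelder-Mead',options=dict(initial_simplex=[[.503,-.272,t],[.51,-.272,t],[.503,-.262,t],[.503,-.272,t+.2]],xatol=1e-4,fatol=1e-4)) for t in(0,-.3,.3)),key=lambda r:r.fun)
print(masks.keys(),best.x,best.fun)
# jig: triangulate points
Q=[('pocket_floor',.016),('lever_pivot',.046),('knob_mid',.077),('lever_knob',.05),('end_pad',.016)]
for q,z in Q:
    for n in cs: print(q,n,[(round(m['p'],2),onz(cs[n],m['pixel'],z)[0][:2]) for m in ctrl.mark_of(q,n)[:1]])
E
python3 meas.py
```

```text
top 0.8 [380.9, 216.8, 34.5, 39.5]
top 0.6 [435.1, 273.8, 45.4, 26.8]
top lever 0.6 [303.8, 255.1, 18.4, 61.1]
scene 0.82 [400.8, 266.9, 52.3, 40.5]
scene 0.82 [322.4, 229.4, 47.1, 24.9]
scene 0.62 [406.9, 223.9, 41.4, 39.5]
scene lever 0.63 [309.3, 282.7, 69.4, 29.4]
dict_keys(['top', 'scene']) [ 0.4992 -0.2696  0.0341] 0.12583845853805542
pocket_floor top [(0.97, array([0.5849, 0.1035]))]
pocket_floor scene [(0.75, array([0.6079, 0.005 ]))]
lever_pivot top [(0.96, array([0.5827, 0.0352]))]
lever_pivot scene [(0.87, array([0.5815, 0.0298]))]
knob_mid top [(0.59, array([0.4829, 0.0169]))]
knob_mid scene [(0.78, array([0.4871, 0.0237]))]
lever_knob top [(0.41, array([0.4848, 0.0151]))]
lever_knob scene [(0.81, array([0.4888, 0.0198]))]
end_pad top [(0.52, array([0.5977, 0.1537]))]
end_pad scene [(0.53, array([0.5914, 0.1507]))]
```

View pics/crop.png

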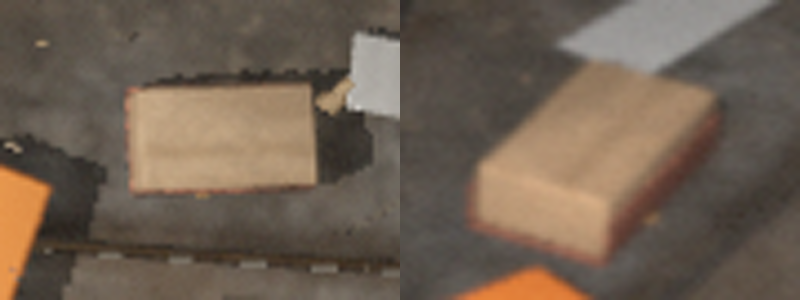

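The crop shows a bare wooden top with red paper low on the sides, so the brown block at top (434,275) is the one. It lies nearly along world y. The second iron-like and bottle-like items stay clear of my path. Next I move above the block for a close look.

```bash
cat > go.py <<'E'
from h import *
import sys
np.set_printoptions(precision=4,suppress=True)
# yaw = world angle of the closing line (tool y), folded to nearest half turn
def go(x,y,z,yaw):
    s=ctrl.sense(); R0=R.from_rotvec(s['orientation'])
    best=None
    for k in(-1,0,1,2):
        a=yaw+k*np.pi; Y=np.array([np.cos(a),np.sin(a),0]); Z=np.array([0,0,-1.]); X=np.cross(Y,Z)
        r=(R0.inv()*R.from_matrix(np.c_[X,Y,Z])).as_rotvec()
        if best is None or np.linalg.norm(r)<np.linalg.norm(best): best=r
    d=R0.inv().apply(np.array([x,y,z])-s['tool_pos'])
    print('lin',d/.04,'rot',np.degrees(best)/6,'| pos',s['tool_pos'],'tooly',R0.as_matrix()[:,1],'j7',s['joints'][6],'F',s['wrist_force'],'w',s['width'],'t',s['clock'])
if __name__=='__main__': go(*map(float,sys.argv[1:5]))
E
python3 go.py 0.45 -0.27 0.25 0.034; python3 -c "
from h import *
print(ctrl.camera_params('wrist'), R.from_rotvec(ctrl.sense()['orientation']).as_matrix())"
```

```text
lin [ 9.3712 -7.0683 -0.6859] rot [  0.0007   0.0008 -13.0824] | pos [ 0.1512 -0.6322  0.2226] tooly [ 0.2327 -0.9726  0.0001] j7 -0.05691939573063567 F [-0.8473  0.8971  0.3534] w 0.9936260869384383 t 1.9
{'fovy': 70.43337120429624, 'cx': 314.34638462063486, 'cy': 237.48973685079457, 'distortion': array([-0.05555867,  0.        ,  0.        ,  0.        ,  0.        ]), 'mount': array([[-3.06751585e-04, -9.58410581e-01, -2.85392824e-01,
         7.80044557e-02],
       [ 9.99999698e-01, -9.00206032e-05, -7.72530965e-04,
        -4.59692830e-04],
       [ 7.14710617e-04, -2.85392974e-01,  9.58410319e-01,
        -1.62800664e-01],
       [ 0.00000000e+00,  0.00000000e+00,  0.00000000e+00,
         1.00000000e+00]])} [[ 9.72558506e-01  2.32658444e-01  6.49420549e-06]
 [ 2.32658443e-01 -9.72558501e-01 -1.08204387e-04]
 [-1.88586695e-05  1.06746028e-04 -9.99999994e-01]]
```

```bash
python3 go.py 0.50 -0.27 0.15 0.034
```

```text
lin [10.5869 -6.7778  1.8141] rot [  0.0007   0.0008 -13.0824] | pos [ 0.1512 -0.6322  0.2226] tooly [ 0.2327 -0.9726  0.0001] j7 -0.05691939573063567 F [-0.8473  0.8971  0.3534] w 0.9936260869384383 t 1.9
```

Request:
{"api": "step_arm", "payload": {
  "motion": [
    {"linear": [1.0, -0.6, 0], "delta_rot": [0, 0, -1.1]},
    {"linear": [2.0, -1.3, 0], "delta_rot": [0, 0, -2.2]},
    {"linear": [3.0, -2.0, 0], "delta_rot": [0, 0, -3.3]},
    {"linear": [4.0, -2.7, 0.2], "delta_rot": [0, 0, -4.4]},
    {"linear": [4.8, -3.4, 0.4], "delta_rot": [0, 0, -5.5]},
    {"linear": [5.6, -4.0, 0.6], "delta_rot": [0, 0, -6.6]},
    {"linear": [6.4, -4.6, 0.8], "delta_rot": [0, 0, -7.7]},
    {"linear": [7.2, -5.2, 1.0], "delta_rot": [0, 0, -8.8]},
    {"linear": [8.0, -5.8, 1.2], "delta_rot": [0, 0, -9.9]},
    {"linear": [8.8, -6.2, 1.4], "delta_rot": [0, 0, -11]}
  ],
  "claw": 87
}}

```text
clock: 2.73
tool_pos: [0.4227, -0.3206, 0.1709]
orientation: [2.41, 2.014, -0.001]
wrist_force: [1.1, -1.0, 0.4]
width: 1.0
```

```bash
python3 go.py 0.50 -0.27 0.15 0.034
```

```text
lin [1.5896 1.6757 0.5205] rot [ 0.0023  0.0112 -2.0295] | pos [ 0.4227 -0.3206  0.1709] tooly [ 0.9841 -0.1776  0.0004] j7 0.37311244700534996 F [ 1.1358 -0.965   0.4413] w 0.99998811567686 t 2.7333
```

Request:
{"api": "step_arm", "payload": {
  "motion": [
    {"linear": [0.8, 0.8, 0.25], "delta_rot": [0, 0, -1.0]},
    {"linear": [1.5, 1.5, 0.5], "delta_rot": [0, 0, -2.0]},
    {"linear": [1.5, 1.5, 0.5], "delta_rot": [0, 0, -2.0]},
    {"linear": [1.5, 1.5, 0.5], "delta_rot": [0, 0, -2.0]},
    {"linear": [1.5, 1.5, 0.5], "delta_rot": [0, 0, -2.0]}
  ]
}}

```text
clock: 3.15
tool_pos: [0.4917, -0.2747, 0.1505]
orientation: [-2.193, -2.249, 0.001]
wrist_force: [0.3, -0.4, -0.5]
width: 0.998
```

```bash
cat > wb.py <<'E'
from h import *
import sys
from scipy.optimize import minimize
np.set_printoptions(precision=4,suppress=True)
# near refinement of the block: fit box silhouette in the wrist picture
c=cam('wrist'); im=ctrl.capture('wrist'); cv2.imwrite(sys.argv[1],im)
x0=np.array([float(v) for v in sys.argv[2:5]])
ms=ctrl.masks_of('sanding_block','wrist'); p0=proj(c,[x0[0],x0[1],.02])[0]
for m in ms: print(m['p'],m['bbox'])
m=min(ms,key=lambda m:np.hypot(*(np.array(m['bbox'][:2])-p0)))['pixels']
def sil(q):
    co,s=np.cos(q[2]),np.sin(q[2])
    P=[[q[0]+co*i*.026-s*j*.0455,q[1]+s*i*.026+co*j*.0455,z] for i in(-1,1) for j in(-1,1) for z in(0,.029)]
    return cv2.convexHull(np.round(proj(c,P)*4+2).astype(int))
def cost(q):
    b=np.zeros((1920,2560),np.uint8); cv2.fillConvexPoly(b,sil(q),1); b=cv2.resize(b.astype(np.float32),(640,480),interpolation=cv2.INTER_AREA)
    return 1-np.minimum(b,m).sum()/np.maximum(b,m).sum()
r=minimize(cost,x0,method='Nelder-Mead',options=dict(initial_simplex=x0+np.array([[0,0,0],[.01,0,0],[0,.01,0],[0,0,.1]]),xatol=1e-4,fatol=1e-4))
print(r.x,r.fun,ctrl.sense()['tool_pos'])
cv2.polylines(im,[sil(r.x)//4],True,(0,255,0),1); cv2.imwrite(sys.argv[1],im)
E
python3 wb.py pics/w1.png .4992 -.2696 .034
```

```text
0.86 [256.9, 63.3, 130.9, 111.2]
0.75 [325.2, 221.6, 62.3, 102.1]
0.72 [493.0, 90.0, 134.7, 105.1]
[ 0.4987 -0.2701  0.0308] 0.05792820453643799 [ 0.4909 -0.2763  0.1509]
```

View pics/w1.png

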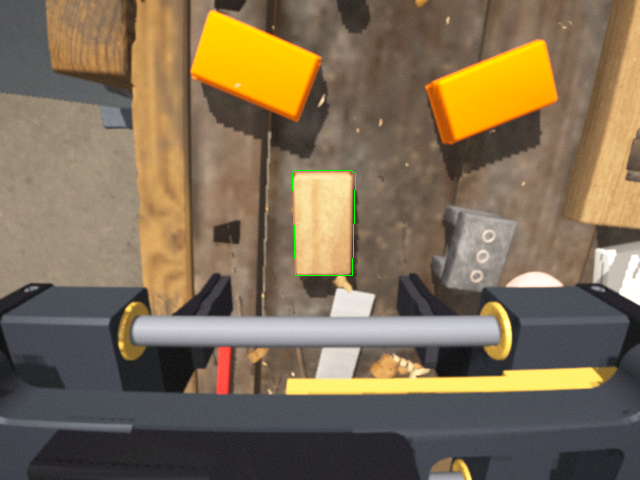

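The outline fits the block at pixel (325,222). Both orange look-alikes are up at (256,63) and (493,90), and the iron block is at (480,250), clear of the fingers.

```bash
python3 go.py 0.4987 -0.2705 0.008 0.031
```

```text
lin [0.1443 0.2    3.572 ] rot [-0.0051  0.0106 -0.0845] | pos [ 0.4909 -0.2763  0.1509] tooly [ 0.9998  0.0222 -0.0005] j7 0.39515668897775114 F [-0.8203 -0.3612  0.5401] w 0.9954928297530444 t 3.25
```

Request:
{"api": "step_arm", "payload": {
  "motion": [
    {"linear": [0.14, 0.2, 0.7], "delta_rot": [0, 0, -0.08]},
    {"linear": [0.14, 0.2, 1.4], "delta_rot": [0, 0, -0.08]},
    {"linear": [0.14, 0.2, 2.1], "delta_rot": [0, 0, -0.08]},
    {"linear": [0.14, 0.2, 2.5], "delta_rot": [0, 0, -0.08]},
    {"linear": [0.14, 0.2, 2.5], "delta_rot": [0, 0, -0.08]},
    {"linear": [0.14, 0.2, 2.5], "delta_rot": [0, 0, -0.08]}
  ]
}}

```text
clock: 3.75
tool_pos: [0.4986, -0.2699, 0.0505]
orientation: [-2.186, -2.255, 0.001]
wrist_force: [-0.0, 0.0, 1.3]
width: 0.998
```

```bash
python3 go.py 0.4987 -0.2705 0.008 0.031
```

```text
lin [-0.014   0.0032  1.0633] rot [-0.0131 -0.001   0.0008] | pos [ 0.4986 -0.2699  0.0505] tooly [ 0.9995  0.0311 -0.0014] j7 0.33367171766731246 F [-0.025   0.0052  1.3452] w 0.9984559240031775 t 3.75
```

Accurate; go down and close.

Request:
{"api": "step_arm", "payload": {
  "motion": [
    {"linear": [0, 0, 0.5], "delta_rot": [0, 0, 0]},
    {"linear": [0, 0, 0.9], "delta_rot": [0, 0, 0]},
    {"linear": [0, 0, 1.06], "delta_rot": [0, 0, 0]},
    {"linear": [0, 0, 1.06], "delta_rot": [0, 0, 0]},
    {"linear": [0, 0, 1.06], "delta_rot": [0, 0, 0]},
    {"linear": [0, 0, 1.06], "delta_rot": [0, 0, 0]}
  ]
}}

```text
clock: 4.25
tool_pos: [0.501, -0.2695, 0.01]
orientation: [2.182, 2.256, 0.001]
wrist_force: [0.1, -0.3, 0.8]
width: 0.998
```

Request:
{"api": "step_arm", "payload": {
  "motion": [
    {"linear": [0, 0, 0], "delta_rot": [0, 0, 0]},
    {"linear": [0, 0, 0], "delta_rot": [0, 0, 0]},
    {"linear": [0, 0, 0], "delta_rot": [0, 0, 0]},
    {"linear": [0, 0, 0], "delta_rot": [0, 0, 0]},
    {"linear": [0, 0, 0], "delta_rot": [0, 0, 0]},
    {"linear": [0, 0, 0], "delta_rot": [0, 0, 0]},
    {"linear": [0, 0, 0], "delta_rot": [0, 0, 0]},
    {"linear": [0, 0, 0], "delta_rot": [0, 0, 0]}
  ],
  "claw": 40
}}

```text
clock: 4.92
tool_pos: [0.4999, -0.2686, 0.0082]
orientation: [-2.184, -2.259, 0.0]
wrist_force: [-0.0, 0.7, 0.1]
width: 0.575
```

Request:
{"api": "step_arm", "payload": {
  "motion": [
    {"linear": [0, 0, -1], "delta_rot": [0, 0, 0]},
    {"linear": [0, 0, -2], "delta_rot": [0, 0, 0]},
    {"linear": [0, 0, -3], "delta_rot": [0, 0, 0]},
    {"linear": [0, 0, -3.5], "delta_rot": [0, 0, 0]},
    {"linear": [0, 0, -3.5], "delta_rot": [0, 0, 0]},
    {"linear": [0, 0, -3.5], "delta_rot": [0, 0, 0]}
  ]
}}

```text
clock: 5.42
tool_pos: [0.5005, -0.269, 0.1494]
orientation: [2.182, 2.257, 0.0]
wrist_force: [-0.3, -0.7, -1.3]
width: 0.572
```

```bash
python3 go.py 0.585 0.06 0.15 -0.07
```

```text
lin [ 8.1499  2.3877 -0.0246] rot [0.0192 0.0165 0.9905] | pos [ 0.5005 -0.269   0.1494] tooly [0.9994 0.0337 0.0019] j7 0.38181371132497915 F [-0.3106 -0.7446 -1.3468] w 0.571590823166868 t 5.4167
```

Request:
{"api": "step_arm", "payload": {
  "motion": [
    {"linear": [0.9, 0.3, 0], "delta_rot": [0, 0, 0.1]},
    {"linear": [1.8, 0.6, 0], "delta_rot": [0, 0, 0.2]},
    {"linear": [2.7, 0.9, -0.2], "delta_rot": [0, 0, 0.3]},
    {"linear": [3.6, 1.2, -0.4], "delta_rot": [0, 0, 0.5]},
    {"linear": [4.5, 1.6, -0.5], "delta_rot": [0, 0, 0.7]},
    {"linear": [5.4, 2.0, -0.5], "delta_rot": [0, 0, 0.9]},
    {"linear": [6.3, 2.3, -0.5], "delta_rot": [0, 0, 1.0]},
    {"linear": [6.7, 2.3, -0.5], "delta_rot": [0, 0, 1.0]},
    {"linear": [6.7, 2.3, -0.5], "delta_rot": [0, 0, 1.0]},
    {"linear": [6.7, 2.3, -0.5], "delta_rot": [0, 0, 1.0]}
  ]
}}

```text
clock: 6.25
tool_pos: [0.5815, 0.0036, 0.1661]
orientation: [-2.293, -2.143, 0.004]
wrist_force: [0.1, -0.8, -1.1]
width: 0.574
```

Request:
{"api": "step_arm", "payload": {
  "motion": [
    {"linear": [0, 0, 0], "delta_rot": [0, 0, 0]},
    {"linear": [0, 0, 0], "delta_rot": [0, 0, 0]}
  ]
}}

```text
clock: 6.42
tool_pos: [0.5822, 0.0, 0.1671]
orientation: [-2.301, -2.137, 0.003]
wrist_force: [0.2, -0.3, -1.1]
width: 0.574
```

```bash
cat > wj.py <<'E'
from h import *
import sys
np.set_printoptions(precision=4,suppress=True)
c=cam('wrist'); im=ctrl.capture('wrist'); cv2.imwrite(sys.argv[1],im)
for q,z in (('jig',0),('pocket_floor',.016),('lever_pivot',.046),('lever_knob',.05),('knob_mid',.077),('end_pad',.016),('sanding_block',.15)):
    for m in ctrl.mark_of(q,'wrist')[:2]: print(q,round(m['p'],2),np.round(m['pixel'],1),onz(c,m['pixel'],z)[0][:2])
print(ctrl.sense()['tool_pos'],ctrl.sense()['width'])
E
python3 wj.py pics/w2.png
```

```text
jig 0.98 [314.5 112.1] [0.5888 0.1006]
pocket_floor 0.78 [307.7 108.8] [0.583  0.1027]
lever_pivot 0.67 [308.  200.4] [0.578  0.0274]
lever_pivot 0.32 [311.7 108.9] [0.5866 0.1001]
lever_knob 0.97 [194.5 215.9] [0.4809 0.0221]
knob_mid 0.66 [188.8 223.6] [0.4857 0.0219]
end_pad 0.98 [306.6  49.4] [0.5859 0.1503]
sanding_block 0.71 [312.2 287.3] [ 0.58   -0.0046]
sanding_block 0.55 [372.3 349.8] [ 0.6138 -0.0494]
[0.5828 0.0019 0.1683] 0.5772984016583571
```

View pics/w2.png

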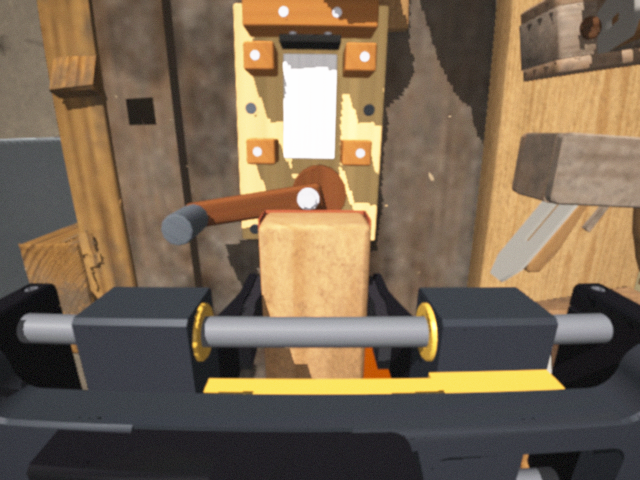

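The wrist picture shows the block held at (313,290), the pocket with its bright plate at (310,108), four cheek screws near (257,56), (361,56), (261,152) and (360,152), and the knob at (185,225). I'll fit the jig pose from these screws and the plate edges.

```bash
python3 - <<'E'
from h import *
np.set_printoptions(precision=4,suppress=True)
c=cam('wrist'); im=cv2.imread('pics/w2.png'); g=cv2.cvtColor(im,cv2.COLOR_BGR2GRAY).astype(float)
hsv=cv2.cvtColor(im,cv2.COLOR_BGR2HSV)
pts=[]
for (u,v) in((257,56),(361,56),(261,152),(360,152)):
    w=np.clip(180-hsv[v-8:v+9,u-8:u+9,1].astype(float)-70,0,None)*(g[v-8:v+9,u-8:u+9]>120)
    yy,xx=np.mgrid[v-8:v+9,u-8:u+9]; pts.append([(xx*w).sum()/w.sum(),(yy*w).sum()/w.sum()])
pts=np.array(pts); P=onz(c,pts,.046); print(pts,P)
print('screw ctr',P.mean(0),'y-axis yaw',[np.arctan2(*(-(a-b)[:1]),(a-b)[1]) for a,b in((P[0],P[2]),(P[1],P[3]))],'x',[np.arctan2((b-a)[1],(b-a)[0]) for a,b in((P[0],P[1]),(P[2],P[3]))], 'dx',P[1]-P[0],P[3]-P[2])
m=((g>200)&(hsv[...,1]<40)).astype(np.uint8); n,l,s,ce=cv2.connectedComponentsWithStats(m); k=l[108,310]
ys,xs=np.nonzero(l==k); print('plate',s[k],ce[k])
L=[];Rr=[]
for v in range(62,150,4):
    q=xs[ys==v]; L.append([q.min()-.5,v]);Rr.append([q.max()+.5,v])
for e in(L,Rr):
    Q=onz(c,e,.026); a,b=np.polyfit(Q[:,1],Q[:,0],1); print('edge yaw',-a,'x at y=.103',a*.103+b,'rms',np.std(Q[:,0]-a*Q[:,1]-b))
# base edges z=.012: orange-yellow vs dark along rows
for u0,u1 in((225,262),(368,395)):
    E=[]
    for v in range(80,230,6):
        d=np.diff(cv2.GaussianBlur(hsv[v:v+1,u0:u1,2].astype(float),(5,1),0)[0]); i=np.argmax(d) if u0<300 else np.argmin(d); E.append([u0+i+.5,v])
    Q=onz(c,E,.012); a,b=np.polyfit(Q[:,1],Q[:,0],1)
    for _ in range(3):
        r=Q[:,0]-a*Q[:,1]-b; ok=abs(r)<.003; a,b=np.polyfit(Q[ok,1],Q[ok,0],1)
    print('base yaw',-a,'x at .103',a*.103+b,ok.sum())
# held block top edges
print('tool',ctrl.sense()['tool_pos'],R.from_rotvec(ctrl.sense()['orientation']).as_matrix()[:,1])
E
```

```text
[[254.4935  54.6513]
 [364.2804  56.2186]
 [256.9044 151.2343]
 [359.8746 152.7088]] [[0.5465 0.1452 0.046 ]
 [0.6303 0.1379 0.046 ]
 [0.5402 0.0728 0.046 ]
 [0.6241 0.0655 0.046 ]]
screw ctr [0.5853 0.1053 0.046 ] y-axis yaw [np.float64(-0.08656205401317689), np.float64(-0.08635518259867482)] x [np.float64(-0.08610520502445204), np.float64(-0.08622663631427956)] dx [ 0.0839 -0.0072  0.    ] [ 0.0839 -0.0073  0.    ]
plate [ 283   61   54   98 4807] [309.1034 111.897 ]
edge yaw -0.11018796834015425 x at y=.103 0.5626382681078138 rms 0.0006792295973610844
edge yaw 0.09383302234578914 x at y=.103 0.6057961065696649 rms 0.007714161092104164
base yaw -0.08615820713570212 x at .103 0.5193455228189524 20
base yaw -0.08448187940658125 x at .103 0.6503663105205425 25
tool [0.5828 0.0019 0.1683] [ 0.9974 -0.0714  0.0001]
```

```bash
python3 - <<'E'
from h import *
np.set_printoptions(precision=2,suppress=True)
c=cam('wrist'); im=cv2.imread('pics/w2.png'); s=ctrl.sense(); Rt=R.from_rotvec(s['orientation']).as_matrix(); t=s['tool_pos']
B=lambda dx,dy,zz:proj(c,[t+Rt@np.array([dx+.0455*i,dy+.026*j,zz-.029*k]) for i,j,k in((1,-1,0),(1,1,0),(1,-1,1),(1,1,1))])
print('pred (bottom L,R; top L,R)',B(0,0,.008))
o=im.copy()
for p in B(0,0,.008): cv2.circle(o,tuple(np.round(p*1).astype(int)),1,(0,255,0),-1)
cv2.imwrite('pics/c2.png',cv2.resize(o[195:275,240:390],(750,400),interpolation=cv2.INTER_CUBIC))
E
python3 go.py 0.5850 0.1045 0.1 -0.086
```

```text
pred (bottom L,R; top L,R) [[264.4  204.53]
 [366.32 204.52]
 [254.78 217.46]
 [376.18 217.46]]
lin [ 2.5617 -0.1288  1.7076] rot [0.0012 0.0019 0.1387] | pos [0.5828 0.0019 0.1683] tooly [ 0.9974 -0.0714  0.0001] j7 -0.25934275842565835 F [ 0.2585 -0.5776 -0.6846] w 0.5772984016583571 t 6.8167
```

View pics/c2.png

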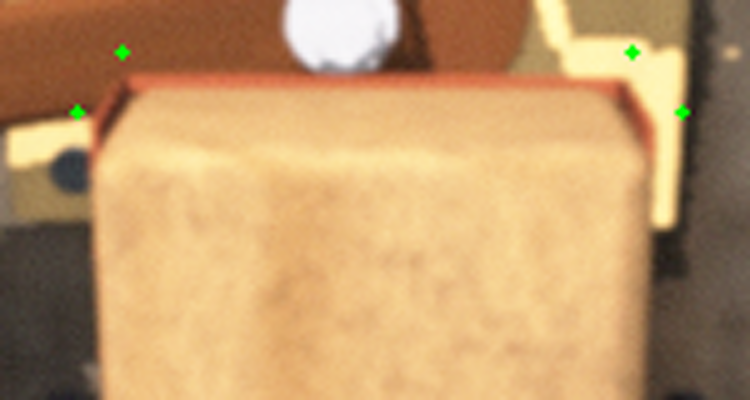

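The crop shows the held block centred sideways between the fingers. Its front edge sits about 3 mm behind where I predicted, at row 211 instead of 204.5. I'll hover just above the cheeks and compare block and pocket at nearly the same depth.

Request:
{"api": "step_arm", "payload": {
  "motion": [
    {"linear": [0.9, -0.05, 0], "delta_rot": [0, 0, 0.14]},
    {"linear": [1.8, -0.1, 0], "delta_rot": [0, 0, 0.14]},
    {"linear": [2.6, -0.13, 0.3], "delta_rot": [0, 0, 0.14]},
    {"linear": [2.6, -0.13, 0.8], "delta_rot": [0, 0, 0.14]},
    {"linear": [2.6, -0.13, 1.3], "delta_rot": [0, 0, 0.14]},
    {"linear": [2.6, -0.13, 1.8], "delta_rot": [0, 0, 0.14]},
    {"linear": [2.6, -0.13, 2.3], "delta_rot": [0, 0, 0.14]},
    {"linear": [2.6, -0.13, 2.4], "delta_rot": [0, 0, 0.14]},
    {"linear": [2.6, -0.13, 2.4], "delta_rot": [0, 0, 0.14]},
    {"linear": [2.6, -0.13, 2.4], "delta_rot": [0, 0, 0.14]}
  ]
}}

```text
clock: 7.65
tool_pos: [0.5855, 0.1065, 0.073]
orientation: [2.314, 2.124, 0.001]
wrist_force: [-0.5, -0.5, -0.9]
width: 0.573
```

```bash
python3 - <<'E'
from h import *
s=ctrl.sense(); print(s['tool_pos'],R.from_rotvec(s['orientation']).as_matrix()[:,1],s['wrist_force'])
im=ctrl.capture('wrist'); cv2.imwrite('pics/w3f.png',im); cv2.imwrite('pics/w3.png',cv2.resize(im[60:280,170:460],(791,600),interpolation=cv2.INTER_CUBIC))
E
```

```text
[0.58547477 0.10651446 0.07299543] [ 9.96326747e-01 -8.56303077e-02  6.81429011e-04] [-0.50641833 -0.51547191 -0.93321663]
```

View pics/w3.png

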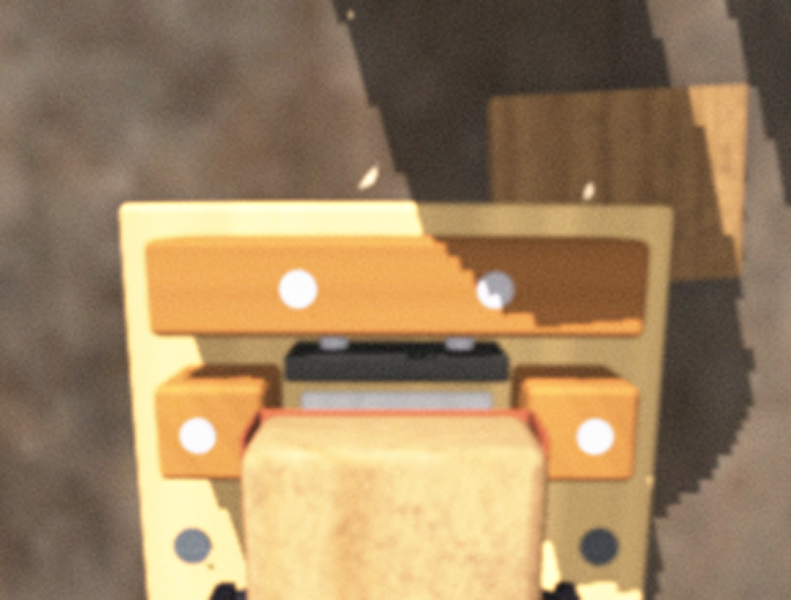

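```bash
python3 - <<'E'
from h import *
np.set_printoptions(precision=4,suppress=True)
c=cam('wrist'); k=2.727; f=lambda u,v:[170+u/k,60+v/k]
C=np.array([.5850,.1045]); yj=np.array([np.sin(.086),np.cos(.086)]); xj=np.array([yj[1],-yj[0]])
def rep(n,px,z):
    d=onz(c,[px],z)[0][:2]-C; print(n,'z',z,'jig xy',d@xj,d@yj)
s=ctrl.sense();t=s['tool_pos'];d=t[:2]-C; print('tcp jig',d@xj,d@yj,t[2])
for z in(.059,.065): rep('block front bottom L',f(262,412),z); rep('R',f(528,412),z)
rep('pad face top L',f(287,380),.04); rep('R',f(508,380),.04)
rep('plate front L',f(301,392),.026); rep('R',f(492,392),.026)
for n,p in(('scL',f(197,436)),('scR',f(595,436))): rep(n,p,.046)
rep('base end L',f(121,204),.012);rep('base end R',f(672,208),.012)
rep('block top front',f(395,455),.09)
E
```

```text
tcp jig 0.0008348334107210727 0.002260677419832165 0.07363427698973912
block front bottom L z 0.059 jig xy -0.025392494408471526 0.04292985227825104
R z 0.059 jig xy 0.026586315468251322 0.04291806429065304
block front bottom L z 0.065 jig xy -0.02452909767524476 0.044208183230293345
R z 0.065 jig xy 0.025692463142017865 0.044196793759517294
pad face top L z 0.04 jig xy -0.022491142058134222 0.0458657764027973
R z 0.04 jig xy 0.024845310187742487 0.04585862941975354
plate front L z 0.026 jig xy -0.020965005213792687 0.04058392162125168
R z 0.026 jig xy 0.023008703932739707 0.04057589372327185
scL z 0.046 jig xy -0.04125050024621953 0.03500774133782348
scR z 0.046 jig xy 0.042952629224511006 0.03498652488259377
base end L z 0.012 jig xy -0.06338456297984732 0.08265742162730245
base end R z 0.012 jig xy 0.06559207993830843 0.08176301534979576
block top front z 0.09 jig xy 0.0005170692183182099 0.042357239105143
```

The enlarged picture shows the block's front edge at row 412, spanning 262–528, centred between the cheek screws (197 and 595) and parallel to the pad edge at row 380. The block is within about 1 mm of fitting both ways, so I insert with a 0.4 mm sideways correction.

Request:
{"api": "step_arm", "payload": {
  "motion": [
    {"linear": [0, 0.01, 0.2], "delta_rot": [0, 0, 0]},
    {"linear": [0, 0.01, 0.4], "delta_rot": [0, 0, 0]},
    {"linear": [0, 0.01, 0.55], "delta_rot": [0, 0, 0]},
    {"linear": [0, 0.01, 0.7], "delta_rot": [0, 0, 0]},
    {"linear": [0, 0.01, 0.8], "delta_rot": [0, 0, 0]},
    {"linear": [0, 0.01, 0.8], "delta_rot": [0, 0, 0]}
  ]
}}

```text
clock: 8.2
tool_pos: [0.5845, 0.1061, 0.0389]
orientation: [-2.313, -2.124, 0.003]
wrist_force: [-0.6, -0.6, -0.7]
width: 0.57
```

```bash
python3 go.py .585 .1045 .024 -.086
```

```text
lin [-0.0394  0.0165  0.3721] rot [-0.0204  0.0043  0.0042] | pos [0.5845 0.1061 0.0389] tooly [ 0.9963 -0.0855 -0.0021] j7 -0.5468635313856227 F [-0.5502 -0.5565 -0.7427] w 0.5704327545105302 t 8.2
```

No contact force with the underside already below the cheek tops. Push on down in small steps.

Request:
{"api": "step_arm", "payload": {
  "motion": [
    {"linear": [0, 0, 0.08], "delta_rot": [0, 0, 0]},
    {"linear": [0, 0, 0.16], "delta_rot": [0, 0, 0]},
    {"linear": [0, 0, 0.22], "delta_rot": [0, 0, 0]},
    {"linear": [0, 0, 0.28], "delta_rot": [0, 0, 0]},
    {"linear": [0, 0, 0.33], "delta_rot": [0, 0, 0]},
    {"linear": [0, 0, 0.36], "delta_rot": [0, 0, 0]},
    {"linear": [0, 0, 0.36], "delta_rot": [0, 0, 0]}
  ]
}}

```text
clock: 8.78
tool_pos: [0.5858, 0.1065, 0.0264]
orientation: [2.314, 2.124, 0.001]
wrist_force: [-0.8, -0.1, 3.3]
width: 0.572
```

```bash
python3 go.py .585 .1045 .024 -.086
```

```text
lin [-0.052  -0.0147  0.0589] rot [ 0.0071 -0.      0.0038] | pos [0.5858 0.1065 0.0264] tooly [ 0.9963 -0.0855  0.0007] j7 -0.5567791852311853 F [-0.8138 -0.1065  3.2845] w 0.5723677248568436 t 8.7833
```

Request:
{"api": "step_arm", "payload": {
  "motion": [
    {"linear": [0, 0, 0.04], "delta_rot": [0, 0, 0]},
    {"linear": [0, 0, 0.08], "delta_rot": [0, 0, 0]},
    {"linear": [0, 0, 0.08], "delta_rot": [0, 0, 0]},
    {"linear": [0, 0, 0.08], "delta_rot": [0, 0, 0]}
  ]
}}

```text
clock: 9.12
tool_pos: [0.5858, 0.1065, 0.0242]
orientation: [2.314, 2.124, 0.0]
wrist_force: [-3.3, -0.9, 10.8]
width: 0.576
```

Request:
{"api": "step_arm", "payload": {
  "motion": [
    {"linear": [0, 0, 0.05], "delta_rot": [0, 0, 0]},
    {"linear": [0, 0, 0.05], "delta_rot": [0, 0, 0]},
    {"linear": [0, 0, 0.05], "delta_rot": [0, 0, 0]}
  ]
}}

```text
clock: 9.37
tool_pos: [0.5859, 0.1065, 0.0241]
orientation: [2.313, 2.123, -0.001]
wrist_force: [-8.5, -1.9, 23.0]
width: 0.572
```

Bottomed out: TCP stalled at 24 mm (underside 16 mm) with 23 N. Release and rise, then press the top with closed fingertips as a check.

Request:
{"api": "step_arm", "payload": {
  "motion": [
    {"linear": [0, 0, -0.1], "delta_rot": [0, 0, 0]},
    {"linear": [0, 0, -0.1], "delta_rot": [0, 0, 0]},
    {"linear": [0, 0, -0.1], "delta_rot": [0, 0, 0]},
    {"linear": [0, 0, -0.1], "delta_rot": [0, 0, 0]},
    {"linear": [0, 0, -0.1], "delta_rot": [0, 0, 0]},
    {"linear": [0, 0, -0.1], "delta_rot": [0, 0, 0]}
  ],
  "claw": 66
}}

```text
clock: 9.87
tool_pos: [0.5851, 0.1063, 0.024]
orientation: [-2.314, -2.124, 0.001]
wrist_force: [-0.1, 0.7, 0.9]
width: 0.752
```

Request:
{"api": "step_arm", "payload": {
  "motion": [
    {"linear": [0, 0, -0.4], "delta_rot": [0, 0, 0]},
    {"linear": [0, 0, -0.9], "delta_rot": [0, 0, 0]},
    {"linear": [0, 0, -1.4], "delta_rot": [0, 0, 0]},
    {"linear": [0, 0, -1.4], "delta_rot": [0, 0, 0]},
    {"linear": [0, 0, -1.4], "delta_rot": [0, 0, 0]}
  ]
}}

```text
clock: 10.28
tool_pos: [0.5862, 0.1065, 0.0815]
orientation: [2.314, 2.123, 0.003]
wrist_force: [-0.4, -0.3, 0.0]
width: 0.76
```

Request:
{"api": "step_arm", "payload": {
  "motion": [
    {"linear": [0, 0, 0], "delta_rot": [0, 0, 0]},
    {"linear": [0, 0, 0], "delta_rot": [0, 0, 0]},
    {"linear": [0, 0, 0], "delta_rot": [0, 0, 0]},
    {"linear": [0, 0, 0], "delta_rot": [0, 0, 0]},
    {"linear": [0, 0, 0], "delta_rot": [0, 0, 0]},
    {"linear": [0, 0, 0], "delta_rot": [0, 0, 0]},
    {"linear": [0, 0, 0], "delta_rot": [0, 0, 0]},
    {"linear": [0, 0, 0], "delta_rot": [0, 0, 0]},
    {"linear": [0, 0, 0], "delta_rot": [0, 0, 0]}
  ],
  "claw": 0
}}

```text
clock: 11.03
tool_pos: [0.5854, 0.1063, 0.0806]
orientation: [2.314, 2.124, -0.0]
wrist_force: [0.4, -0.8, 0.5]
width: 0.158
```

```bash
python3 go.py .585 .1045 .045 -.086
```

```text
lin [-0.047  -0.0069  0.891 ] rot [0.0003 0.0006 0.0031] | pos [0.5854 0.1063 0.0806] tooly [ 0.9963 -0.0856  0.    ] j7 -0.5204687902763778 F [ 0.4287 -0.7851  0.4777] w 0.15833353500171848 t 11.0333
```

Request:
{"api": "step_arm", "payload": {
  "motion": [
    {"linear": [-0.05, 0, 0.2], "delta_rot": [0, 0, 0]},
    {"linear": [-0.05, 0, 0.4], "delta_rot": [0, 0, 0]},
    {"linear": [-0.05, 0, 0.6], "delta_rot": [0, 0, 0]},
    {"linear": [-0.05, 0, 0.75], "delta_rot": [0, 0, 0]},
    {"linear": [-0.05, 0, 0.85], "delta_rot": [0, 0, 0]},
    {"linear": [-0.05, 0, 0.9], "delta_rot": [0, 0, 0]},
    {"linear": [-0.05, 0, 0.95], "delta_rot": [0, 0, 0]},
    {"linear": [-0.05, 0, 1.0], "delta_rot": [0, 0, 0]},
    {"linear": [-0.05, 0, 1.0], "delta_rot": [0, 0, 0]},
    {"linear": [-0.05, 0, 1.0], "delta_rot": [0, 0, 0]}
  ]
}}

```text
clock: 11.87
tool_pos: [0.5847, 0.1043, 0.0443]
orientation: [2.314, 2.124, -0.005]
wrist_force: [-10.7, -3.2, 26.0]
width: 0.005
```

Top at 44.3 mm under 26 N, so the block is home and flush. Now up and over to the knob, turning the gripper about 80° so that it closes along the knob's path.

Request:
{"api": "step_arm", "payload": {
  "motion": [
    {"linear": [0, 0, -0.8], "delta_rot": [0, 0, 0]},
    {"linear": [0, 0, -1.6], "delta_rot": [0, 0, 0]},
    {"linear": [-0.2, -0.2, -2.2], "delta_rot": [0, 0, 1.1]},
    {"linear": [-0.5, -0.5, -2.2], "delta_rot": [0, 0, 2.2]},
    {"linear": [-0.8, -0.8, -2.2], "delta_rot": [0, 0, 3.3]},
    {"linear": [-1.1, -1.1, -2.2], "delta_rot": [0, 0, 4.4]},
    {"linear": [-1.4, -1.4, -2.2], "delta_rot": [0, 0, 5.5]},
    {"linear": [-1.7, -1.7, -2.2], "delta_rot": [0, 0, 6.6]},
    {"linear": [-2.0, -2.0, -2.2], "delta_rot": [0, 0, 7.7]},
    {"linear": [-2.26, -2.3, -2.2], "delta_rot": [0, 0, 8.8]}
  ],
  "claw": 60
}}

```text
clock: 12.7
tool_pos: [0.4852, 0.0215, 0.1286]
orientation: [3.02, 0.865, 0.0]
wrist_force: [0.2, -0.1, -0.2]
width: 0.652
```

Request:
{"api": "step_arm", "payload": {
  "motion": [
    {"linear": [0, 0, 0], "delta_rot": [0, 0, 1.1]},
    {"linear": [0, 0, 0], "delta_rot": [0, 0, 2.2]},
    {"linear": [0, 0, 0], "delta_rot": [0, 0, 3.3]},
    {"linear": [0, 0, 0], "delta_rot": [0, 0, 4.4]},
    {"linear": [0, 0, 0], "delta_rot": [0, 0, 4.6]},
    {"linear": [0, 0, 0], "delta_rot": [0, 0, 4.6]},
    {"linear": [0, 0, 0], "delta_rot": [0, 0, 4.6]}
  ]
}}

```text
clock: 13.28
tool_pos: [0.4858, 0.0223, 0.1286]
orientation: [3.139, 0.133, -0.0]
wrist_force: [0.8, 0.5, 0.1]
width: 0.685
```

```bash
python3 go.py .4849 .0223 .061 -1.485; python3 wj.py pics/w4.png
```

```text
lin [-0.0235 -0.0024  1.6897] rot [ 0.0005  0.0004 -0.0091] | pos [0.4858 0.0223 0.1286] tooly [ 0.0847 -0.9964  0.0001] j7 -1.6208382712280398 F [0.8166 0.4711 0.0631] w 0.6845131367273731 t 13.2833
lever_pivot 0.78 [317.3 116.6] [0.5769 0.0286]
lever_knob 0.74 [313.5 247. ] [0.4844 0.0234]
knob_mid 0.94 [319.1 258. ] [0.4858 0.0197]
knob_mid 0.5 [ 43.  289.7] [0.4442 0.2153]
sanding_block 0.93 [219.9 101.7] [0.5738 0.0675]
sanding_block 0.59 [548.8  67.9] [ 0.5985 -0.06  ]
[0.4858 0.0222 0.1286] 0.6924865534419463
```

View pics/w4.png

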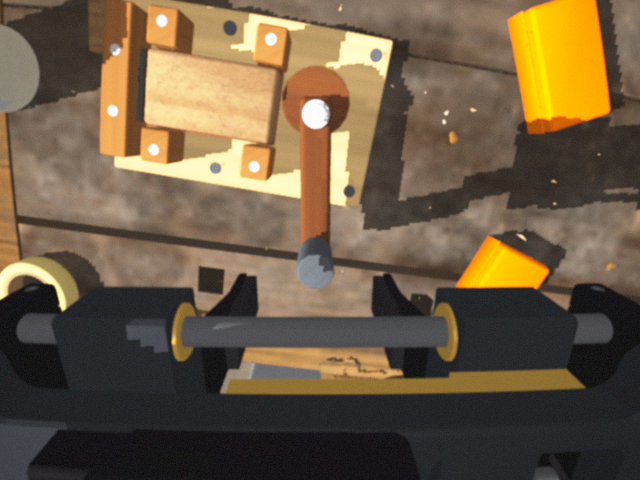

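The block lies flat in the pocket at (212,98), and the knob at (316,262) is centred between the fingers. I descend and close on it.

Request:
{"api": "step_arm", "payload": {
  "motion": [
    {"linear": [-0.01, 0, 0.4], "delta_rot": [0, 0, 0]},
    {"linear": [-0.01, 0, 0.8], "delta_rot": [0, 0, 0]},
    {"linear": [-0.01, 0, 1.2], "delta_rot": [0, 0, 0]},
    {"linear": [-0.01, 0, 1.5], "delta_rot": [0, 0, 0]},
    {"linear": [-0.01, 0, 1.65], "delta_rot": [0, 0, 0]},
    {"linear": [-0.01, 0, 1.65], "delta_rot": [0, 0, 0]},
    {"linear": [-0.01, 0, 1.65], "delta_rot": [0, 0, 0]}
  ]
}}

```text
clock: 14.27
tool_pos: [0.4856, 0.0222, 0.0628]
orientation: [-3.139, -0.129, 0.0]
wrist_force: [-0.2, 0.2, -0.4]
width: 0.693
```

Request:
{"api": "step_arm", "payload": {
  "motion": [
    {"linear": [0, 0, 0], "delta_rot": [0, 0, 0]},
    {"linear": [0, 0, 0], "delta_rot": [0, 0, 0]},
    {"linear": [0, 0, 0], "delta_rot": [0, 0, 0]},
    {"linear": [0, 0, 0], "delta_rot": [0, 0, 0]},
    {"linear": [0, 0, 0], "delta_rot": [0, 0, 0]},
    {"linear": [0, 0, 0], "delta_rot": [0, 0, 0]},
    {"linear": [0, 0, 0], "delta_rot": [0, 0, 0]},
    {"linear": [0, 0, 0], "delta_rot": [0, 0, 0]}
  ],
  "claw": 10
}}

```text
clock: 14.93
tool_pos: [0.4855, 0.0219, 0.0627]
orientation: [3.139, 0.128, 0.0]
wrist_force: [-0.3, -0.0, 0.4]
width: 0.262
```

```bash
python3 go.py .4849 .0223 .061 -1.485; python3 - <<'E'
import numpy as np
# tool-frame path for the arc: tool x points at the pivot (inwards), +y = ccw tangent
r=95
for a in np.linspace(.1,1.4,14):
    # knob rel. start, in start frame: inward = X, tangent = Y
    print(round(a,2),np.round([r*(1-np.cos(a))/40,r*np.sin(a)/40],2),'rot',np.round(-np.degrees(a)/6,2))
E
```

```text
lin [-0.0147 -0.0105  0.0436] rot [ 0.0034 -0.001  -0.0379] | pos [0.4855 0.0219 0.0627] tooly [ 0.0817 -0.9967  0.0004] j7 -1.6719393285158934 F [-0.2973 -0.0035  0.4408] w 0.26237617838277405 t 14.9333
0.1 [0.01 0.24] rot -0.95
0.2 [0.05 0.47] rot -1.91
0.3 [0.11 0.7 ] rot -2.86
0.4 [0.19 0.92] rot -3.82
0.5 [0.29 1.14] rot -4.77
0.6 [0.41 1.34] rot -5.73
0.7 [0.56 1.53] rot -6.68
0.8 [0.72 1.7 ] rot -7.64
0.9 [0.9  1.86] rot -8.59
1.0 [1.09 2.  ] rot -9.55
1.1 [1.3  2.12] rot -10.5
1.2 [1.51 2.21] rot -11.46
1.3 [1.74 2.29] rot -12.41
1.4 [1.97 2.34] rot -13.37
```

Gripped (22.8 mm). Turn the lever along the arc, first half.

Request:
{"api": "step_arm", "payload": {
  "motion": [
    {"linear": [0.0, 0.12, 0], "delta_rot": [0, 0, -0.48]},
    {"linear": [0.01, 0.24, 0], "delta_rot": [0, 0, -0.95]},
    {"linear": [0.05, 0.47, 0], "delta_rot": [0, 0, -1.91]},
    {"linear": [0.11, 0.7, 0], "delta_rot": [0, 0, -2.86]},
    {"linear": [0.19, 0.92, 0], "delta_rot": [0, 0, -3.82]},
    {"linear": [0.29, 1.14, 0], "delta_rot": [0, 0, -4.77]},
    {"linear": [0.41, 1.34, 0], "delta_rot": [0, 0, -5.73]},
    {"linear": [0.56, 1.53, 0], "delta_rot": [0, 0, -6.68]},
    {"linear": [0.56, 1.53, 0], "delta_rot": [0, 0, -6.68]}
  ]
}}

```text
clock: 15.68
tool_pos: [0.5126, -0.0368, 0.0626]
orientation: [-2.902, -1.198, 0.002]
wrist_force: [-4.0, 3.1, 5.6]
width: 0.266
```

```bash
cat > ar.py <<'E'
from h import *
s=ctrl.sense(); p=np.array([.5796,.0303]); d=s['tool_pos'][:2]-p; Y=R.from_rotvec(s['orientation']).as_matrix()[:,1]
a=np.arctan2(d[1],d[0]); a0=-np.radians(90)-.086-1.40
print('r',np.hypot(*d),'lever',(a-a0+np.pi)%(2*np.pi)-np.pi,'tool yaw rel tangent',np.arctan2(Y[1],Y[0])-(a+np.pi/2),s['tool_pos'],'F',s['wrist_force'],'w',s['width'],s['clock'])
E
python3 ar.py
```

```text
r 0.09478428522759841 lever 0.7010478077584472 tool yaw rel tangent -0.0026952641568400715 [ 0.51260729 -0.03675249  0.06261524] F [-4.02815929  3.05799441  5.63964776] w 0.26598926759771097 15.6833
```

Request:
{"api": "step_arm", "payload": {
  "motion": [
    {"linear": [0.01, 0.24, 0], "delta_rot": [0, 0, -0.95]},
    {"linear": [0.05, 0.47, 0], "delta_rot": [0, 0, -1.91]},
    {"linear": [0.11, 0.7, 0], "delta_rot": [0, 0, -2.86]},
    {"linear": [0.19, 0.92, 0], "delta_rot": [0, 0, -3.82]},
    {"linear": [0.29, 1.14, 0], "delta_rot": [0, 0, -4.77]},
    {"linear": [0.41, 1.34, 0], "delta_rot": [0, 0, -5.73]},
    {"linear": [0.56, 1.54, 0], "delta_rot": [0, 0, -6.7]},
    {"linear": [0.56, 1.54, 0], "delta_rot": [0, 0, -6.7]},
    {"linear": [0.56, 1.54, 0], "delta_rot": [0, 0, -6.7]},
    {"linear": [0.56, 1.54, 0], "delta_rot": [0, 0, -6.7]}
  ]
}}

```text
clock: 16.52
tool_pos: [0.57, -0.0638, 0.0626]
orientation: [-2.316, -2.117, 0.005]
wrist_force: [-6.7, 1.7, 6.2]
width: 0.266
```

```bash
python3 ar.py; python3 wj.py pics/w5.png; python3 - <<'E'
from h import *
ctrl.capture('top')
im=ctrl.capture('top'); cv2.imwrite('pics/t5.png',cv2.resize(im[180:320,170:350],(771,600),interpolation=cv2.INTER_CUBIC))
E
```

```text
r 0.09460330102261036 lever 1.3847989858792324 tool yaw rel tangent 0.011512227774033046 [ 0.57004238 -0.06381927  0.06257554] F [-6.71380632  1.71664268  6.19487115] w 0.2655518041832689 16.5167
jig 0.45 [317.2 306.2] [ 0.5676 -0.1048]
jig 0.39 [314.3 284.3] [ 0.567  -0.0871]
lever_pivot 0.83 [313.7 103.8] [0.5776 0.0306]
lever_knob 0.77 [314.  285.3] [ 0.5691 -0.0652]
knob_mid 0.64 [318.4 308.9] [ 0.5714 -0.0656]
sanding_block 0.2 [316.5 306.6] [ 0.574  -0.0256]
[ 0.5698 -0.0638  0.0626] 0.2622975908352836
```

View pics/w5.png

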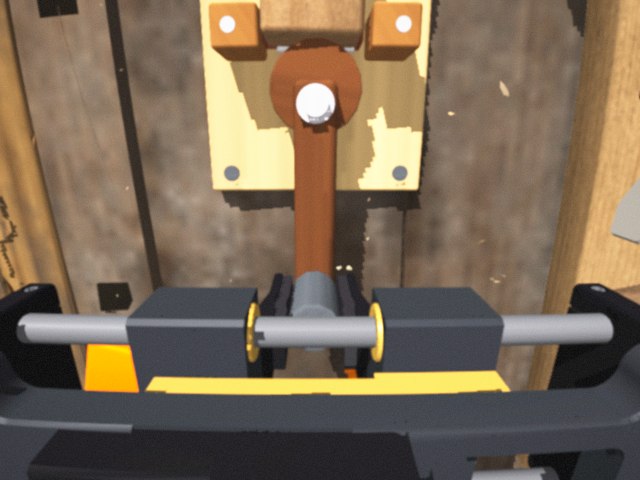

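The lever now runs straight along the jig's middle, from (315,103) to (314,290). That gives about 1.385 rad, and the knob pushes back with about 7 N as expected at the peak. I'll take one last look at the block from the fixed cameras before handing in.

```bash
python3 - <<'E'
from h import *
a=ctrl.capture('top')[195:285,215:335]; b=ctrl.capture('scene')[255:365,205:350]
cv2.imwrite('pics/last.png',np.hstack([cv2.resize(x,(400,300),interpolation=cv2.INTER_CUBIC) for x in(a,b)]))
for n in('top','scene'):
    c=cam(n)
    for q in('iron_block','tape_roll','glue_bottle'): print(n,q,[np.round(onz(c,m['pixel'],0)[0][:2],3) for m in ctrl.mark_of(q,n)[:1]])
E
python3 ar.py
```

```text
top iron_block [array([ 0.637, -0.287])]
top tape_roll [array([0.401, 0.284])]
top glue_bottle [array([0.69 , 0.271])]
scene iron_block [array([ 0.636, -0.287])]
scene tape_roll [array([0.399, 0.281])]
scene glue_bottle [array([0.697, 0.265])]
r 0.09465130330697294 lever 1.382444861851412 tool yaw rel tangent 0.013869452421853307 [ 0.56981588 -0.06384425  0.06258266] F [-7.26842009  2.02193262  7.2635474 ] w 0.26655244570369463 17.4167
```

View pics/last.png

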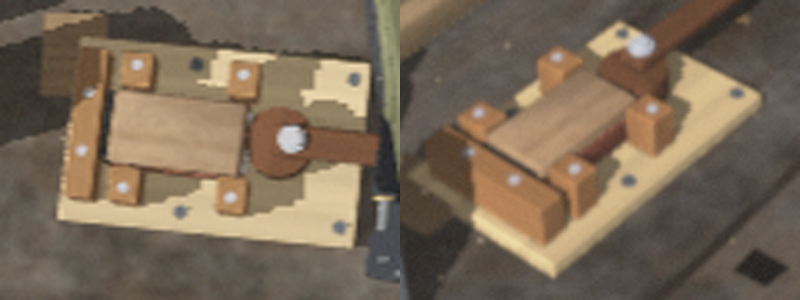

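Both views show the block level and flush between the cheeks, with the cam disc against its end. The bystanders haven't moved. I nudge the lever 1.4 mm to centre it on the peak, then hand in.

Request:
{"api": "step_arm", "payload": {
  "motion": [
    {"linear": [0, 0.035, 0], "delta_rot": [0, 0, 0]},
    {"linear": [0, 0.035, 0], "delta_rot": [0, 0, 0]},
    {"linear": [0, 0.035, 0], "delta_rot": [0, 0, 0]},
    {"linear": [0, 0.035, 0], "delta_rot": [0, 0, 0]}
  ]
}}

```text
clock: 17.75
tool_pos: [0.5712, -0.064, 0.0626]
orientation: [-2.316, -2.117, 0.005]
wrist_force: [-6.6, 2.3, 6.3]
width: 0.272
```

```bash
python3 ar.py; python3 -c "
from cell import ctrl
print(ctrl.finish_job())"
```

```text
r 0.09463444907717228 lever 1.3968622358146208 tool yaw rel tangent -0.0005350181684264654 [ 0.57117566 -0.06395874  0.06257195] F [-6.58116003  2.30821368  6.30540044] w 0.271744903324956 17.75
the job is handed in; nothing more can be done
None
```

The sanding block is in the jig pocket, pressed home and clamped, and I handed the job in at 17.75 s with the gripper still holding the knob at the peak. No verdict is reported, so this rests on my own checks.

- **Block:** I picked the wood-topped block, not the two orange look-alikes. It bottomed out with its underside at about 16 mm above the bench under 23 N. A second press on the top stopped at about 44 mm under 26 N, level with the cheeks.
- **Lever:** it stands at about 1.397 rad by the arm's pose, and the knob pushes back with about 7 N sideways, as expected at the peak. The finger opening was about 23.6 mm on the 24 mm knob.
- **Last pictures:** both fixed cameras show the block level and flush with the cam disc against its end. The iron block, tape roll and glue bottle measure within 10 mm of where they started.

**Not confirmed:**
- The end-pad force can't be read directly; I inferred it from the lever angle and the knob push.
- The held block's edge first showed about 3 mm off my prediction in the wrist picture. I lined it up at close range instead, and it went in without contact force.
- At the end the gripper was also carrying an upward force of about 6 N. I did not look into the cause.

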